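Click a battery pack home in a freshly glued charging dock

TASK

Try the battery pack in the new charging dock: with the fingers, push it flat along the board and down the lane between the two aluminium rails until the spring catch has snapped up behind it and keeps it pressed on the contact pins, then let go and move clear. The glue under the rails is still wet, so neither the pack nor the gripper may touch either rail at any time. Never lift or tip the pack, and leave the things lying beside the lane where they are.

Things in the scene. Friction and masses are not known exactly. Their poses are not given: they have to be found in the camera images.
- dock: plywood board 220 x 440 mm, 12 mm thick, fixed to the table; origin in the middle of its underside, z up. Its +y axis is the way the pack is pushed (roughly the robot's right); the lane's centre line is x = 0. y = -220 to 0 mm is a bare apron where the pack starts. Black contact block at the lane's end: x = -50 to 50, y = 168 to 210 mm, 38 mm above the board with its terminals
- rail_a: guide rail glued on the board at the dock's +x side (toward the robot), aluminium angle: web 2 mm thick rising 10 mm above the board, inner face at dock x = +32 mm, dock y = 0 to 160 mm; 2 mm thick flange lying outward to x = +46 mm. Must not be touched. This body's origin is the dock's origin, not on the rail
- rail_b: the same rail at the dock's -x side: inner face at dock x = -32 mm, dock y = 0 to 160 mm, 10 mm above the board, flange outward to x = -46 mm. The lane is 64 mm wide. Must not be touched. This body's origin is the dock's origin, not on the rail
- lane_mouth (a point): point on the board's upper face, on the lane's centre line, level with the near ends of the rails (dock x = 0, y = 0, z = 12 mm); axes as the dock's. Beyond the apron's end a fixed grey drawer cabinet 172 mm high fills world x = 0.50 to 0.71, y = 0.18 to 0.45 m: carry the gripper over or round it. All else round the board is lower than 140 mm
- pack_home (a point): point on the board's upper face where the pack's origin stands when the pack rests against the raised catch (dock x = 0, y = 115.5 mm, z = 12 mm); axes as the dock's
- pack: dark battery pack, a plain box 47 mm (x) by 89 mm (y) by 30 mm high, 0.13 to 0.27 kg; origin in the middle of its underside, z up, y along its length. It starts lying on the apron, up to 20 mm off the lane's centre line and its length up to 20 degrees askew to it. Both ends are alike
- catch (a joint): spring catch, a steel leaf 21 mm wide on the lane's centre line, hinged flush at dock y = 34 mm, rising to its free end at dock y = 71 mm, 6 mm above the board. Radians: 0 = up (light spring), about 0.2 = pressed flat. The pack rides over it and its weight presses it flat; once the pack's rear end has passed the free end it snaps up to 0 behind the pack and holds it
- pins (a joint): two brass contact pins at dock x = -12 and +12 mm, 15 mm above the board, sliding together into the block. Metres: 0 = out (tips at dock y = 155 mm), 0.012 = fully in, against a spring of 0.7 N plus 350 N/m. With the pack held by the catch they are about 0.005 in; push the pack on to 0.006 to 0.011 for the catch to snap up
- motor: small grey and black gear motor 26 x 69 x 32 mm lying loose on the board beside the rail at the dock's -x side; leave it. Origin in the middle of its underside
- gear: spur gear, 49 mm across and 8 mm thick, lying loose on the board beside the rail at the dock's +x side; leave it. Origin in the middle of its underside
- beam: small plastic beam 13 x 51 x 6 mm lying loose on the board beside the contact block at the dock's +x side; leave it. Origin in the middle of its underside

How it is judged:
On the way:
1. the pack lies in the lane, on top of the catch, and presses it down (value of joint catch above 0.1 rad and y of pack in the frame of dock above 0.03 m), for 0.1 s.
At the end, for the whole second after the job is handed in: the pack lies still and flat in the lane, clear of both rails, its origin at most 3 mm short of pack_home; the catch is up behind it (below 0.05 rad) and the pins are pressed in by more than 3 mm (value of joint catch below 0.05 rad and value of joint pins above 0.003 m and y of pack in the frame of pack_home above -0.003 m and x of pack in the frame of pack_home between -0.01 and 0.01 m and z of pack in the frame of pack_home below 0.004 m and angle between the y axis of pack and the y axis of dock, either way round below 0.2 rad and linear speed of pack below 0.01 m/s); the robot touches nothing.
It fails at once if something touched a guide rail (contact force between anything else and rail_a above 0.2 N or contact force between anything else and rail_b above 0.2 N).
It fails at once if the pack was lifted or tipped (z of pack in the frame of lane_mouth above 0.005 m or angle between pack's own z axis and vertical above 0.2 rad).
It fails at once if another thing was moved (distance of any of motor, gear, beam from where it was at the start of the episode above 0.008 m).
It also fails if it takes over 67 s, if anything falls off the work surface, if the arm or the gripper's body presses on something with over 40 N, if the wrist force passes 120 N, or if a joint passes its speed limit or range.

ROBOT

A 6-joint arm with a two-finger parallel gripper is mounted at the origin on the work surface; the furniture and walls round the work are solid. World frame = base frame: x ahead of the robot, y to its left, z up, the work surface at z = 0. Lengths are in m, angles in rad, forces in N, time in s.
With the tool pointing down it reaches from about 0.275 to 0.825 m from the base axis. Payload 5.2 kg.
Tool frame: the origin (TCP) lies midway between the tips of the shut fingers; the grasp point (between the pads) lies 19 mm behind it; z points along the fingers, y is the line along which they close (so a half turn about z gives the same grasp; the last joint's range is limited). The gripper opens to 93 mm and grips with 3 to 60 N. Pads are 15 mm wide; open, the fingers measure 128 mm over their backs; the gripper's body (75 mm by 188 mm) begins 65 mm behind the grasp point.
Start: joints at [-1.342, 0.259, 1.535, -0, 1.348, -0.203], TCP at [0.23, -0.5, 0.182] pointing down, gripper open.
Joint ranges: [-3.14, 3.14], [-0.91, 2.08], [0.19, 2.58], [-1.22, 4.36], [0.22, 2.71], [-3.12, 3.12]. Speed limits (rad/s): [2.57, 2.57, 3.14, 3.14, 3.14, 3.14].

INTERFACE

Orientations are given as a unit quaternion [w, x, y, z].
In Python, from bench import r gives the robot as it stands.
- The arm moves only by the tool jog_arm, never from a script. Its argument "motion" is a list of rows, each an object with "claw": the finger opening in cm, from 0 to 9.3; "translation": the shift along the tool's x, y, z in cm, a list of three; "twist": the turn, a rotation vector about the tool's x, y, z in degrees, a list of three. In form: [{"claw": claw, "translation": [tx, ty, tz], "twist": [ax, ay, az]}, ...]. A call has 1 to 20 rows; each row shifts and turns the commanded pose from where the row before left it, along the tool's axes as they then stand; what a row does not reach is not made up. A row lasts 1/8 s, in which the tool goes at most 62.5 mm and 10.7 degrees, less where a joint would pass 70% of its speed; a pose out of reach is approached as far as the arm can. A call with a gripper value outside its range is refused whole. The fingers move at their own pace and stop on an object; "grip_force" is the grip in N (left out, the last holds). Time passes only in rows, so rows that do not move let the fingers close. It gives the time, the measured TCP pose, the force, the opening and the grip force at its end, in the units of the state.
- r.read_state(): the state, without advancing time (a new reading comes with each control period).
- r.camera(name): name is "scene" or "top" or "wrist"; returns a dict with "frame" (384x512x3 uint8, red, green, blue), "range_z" (384x512 float32, m along the optical axis (not along the pixel's ray), 0 where there is no reading), "fovy" (degrees; the focal length in pixels is half the picture's height over the tangent of half this angle, whatever the lens; pixels are square), "cx", "cy" (the principal point, pixels), "camera_from_world" (4x4, takes a point from world to camera coordinates). Camera axes: x right, y down, z forward; pixel columns grow to the right and rows downward; lengths in m; the calibration is good to about 2 mm. The wrist camera is an equidistant fisheye: a pixel r from the principal point sees the ray r / f radians off the axis. A picture is of the moment at which its call begins.
- r.close_job(): hands the job in; it is judged then, once.
Trained networks look in a picture, given as the dict that the camera call returned (one of the last four; its "shot" number tells which), for a name from the list of things; names that differ only in an ending like _2 or _b are one class to them, and where a whole thing is asked for, a point or a joint stands for the part that bears it (a point fixed in the world has none). Each returns a list of dicts, best first, with "confidence" (0 to 1); they miss things now and then, are a little off and sometimes report something else, mostly with a low value. They report only what shows in the picture. A call takes as long as a camera call.
- r.recognise(picture, target): "rect" ([left, top, right, bottom] in pixels, round what is visible of it).
The state is a dict: "clock": time; "q": joint angles; "qd": joint speeds; "tau": joint torques, N m; "eef_pos": TCP position; "eef_rot": TCP orientation; "wrist_force": force on the tool from outside, world axes, zero at the start; "torque": the same for the moment, N m; "grip_width": finger opening in m; "gripper_force": force on a finger pad.
Only numpy, scipy, OpenCV 4.12 (cv2) and the standard library are available. Lean on these libraries where they do the work, as an engineer would, in place of code of your own. Each camera call takes 0.05 s, during which the arm holds its last target. There are 200 camera calls.

## Working session

There is one attempt and no reset: what is moved stays moved. The work goes in short steps, Python scripts to look and compute and a tool call to move; the robot and the scene stay as the last step left them, time stands still between calls to the robot, and variables do not carry over. Pictures are saved under pics/ and viewed, at most 10 in all, crops included, and the job is handed in when it is done.

Besides the shell and the picture viewer there is one more tool, called after ">>>" in YAML: its name, and indented under it one key for each argument. jog_arm: Moves the arm, as the interface text tells. Its arguments: {"type":"object","properties":{"motion":{"type":"array"},"grip_force":{"type":"number"}},"required":["motion"]}

```bash
ls; mkdir -p pics; python3 - <<'E'
from bench import r
import cv2,numpy as np
s=r.read_state(); print({k:np.round(v,3).tolist() for k,v in s.items()})
for n in ("top","scene"):
    p=r.camera(n); cv2.imwrite(f"pics/{n}0.png",p["frame"][:,:,::-1]); np.savez(f"pics/{n}0.npz",**{k:v for k,v in p.items() if k!="shot"})
    print(n,p["fovy"],p["cx"],p["cy"],np.round(p["camera_from_world"],3).tolist())
    for t in ("pack","dock","rail_a","catch","pins","motor","gear"):
        print(t,[(np.round(d["rect"]).tolist(),round(d["confidence"],2)) for d in r.recognise(p,t)][:3])
E
```

```text
pics
{'clock': 0.0, 'q': [-1.342, 0.259, 1.536, -0.0, 1.348, -0.203], 'qd': [0.0, -0.001, 0.0, 0.001, 0.001, 0.0], 'tau': [-0.001, -43.732, -28.4, 0.072, 0.041, -0.0], 'eef_pos': [0.23, -0.499, 0.181], 'eef_rot': [-0.001, 0.977, 0.214, -0.0], 'wrist_force': [0.47, 0.21, 0.117], 'torque': [-0.043, 0.008, 0.015], 'gripper_force': 0.0, 'grip_width': 0.093}
top 45.51565645050816 258.21708086902714 197.45015773634606 [[-0.005, -0.999, -0.04, -0.123], [-0.983, 0.013, -0.183, 0.546], [0.183, 0.038, -0.982, 0.879], [0.0, 0.0, 0.0, 1.0]]
pack [([165.0, 221.0, 215.0, 253.0], 0.75)]
dock [([138.0, 156.0, 358.0, 293.0], 0.75)]
rail_a [([249.0, 226.0, 325.0, 243.0], 0.88), ([241.0, 188.0, 319.0, 207.0], 0.56)]
catch [([260.0, 210.0, 281.0, 224.0], 0.75), ([136.0, 157.0, 358.0, 292.0], 0.67), ([329.0, 246.0, 351.0, 251.0], 0.66)]
pins []
motor []
gear [([306.0, 242.0, 326.0, 261.0], 0.74), ([164.0, 224.0, 214.0, 252.0], 0.19)]
scene 44.264625796528 255.0678725838715 190.40963758736876 [[-0.815, -0.58, 0.003, 0.345], [-0.299, 0.416, -0.859, 0.278], [0.497, -0.701, -0.512, 0.61], [0.0, 0.0, 0.0, 1.0]]
pack [([205.0, 241.0, 255.0, 280.0], 0.64)]
dock [([137.0, 166.0, 344.0, 328.0], 0.75), ([259.0, 209.0, 274.0, 224.0], 0.31)]
rail_a [([267.0, 196.0, 305.0, 235.0], 0.77), ([233.0, 189.0, 274.0, 227.0], 0.56)]
catch [([257.0, 210.0, 273.0, 224.0], 0.69)]
pins []
motor [([233.0, 179.0, 253.0, 201.0], 0.64)]
gear [([304.0, 201.0, 330.0, 213.0], 0.63)]
```

```bash
python3 - <<'E'
import cv2
a=cv2.imread("pics/top0.png")[130:310,110:390]; cv2.imwrite("pics/top0c.png",cv2.resize(a,None,fx=2.8,fy=2.8,interpolation=cv2.INTER_CUBIC))
E
```

```text
(no output)
```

View pics/top0c.png

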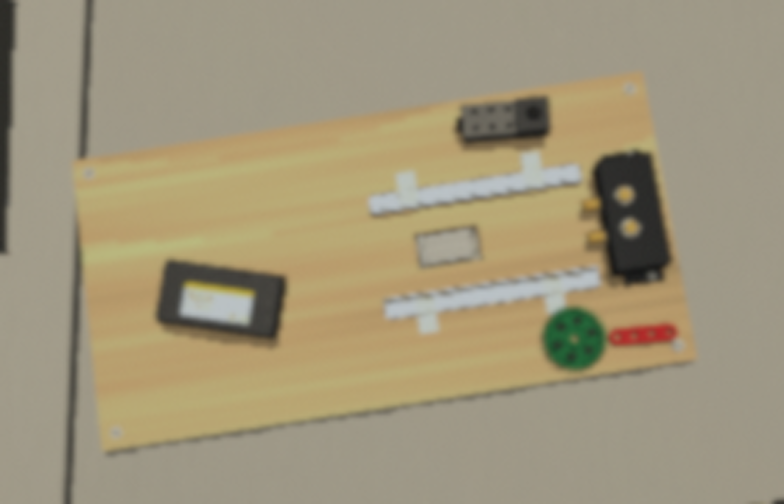

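View pics/scene0.png

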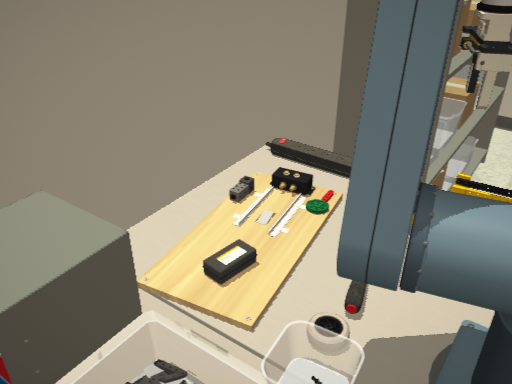

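```bash
cat > h.py <<'E'
import numpy as np,cv2
def K(p):
    f=192/np.tan(np.radians(float(p["fovy"]))/2); return f,float(p["cx"]),float(p["cy"])
def toplane(p,uv,z):
    f,cx,cy=K(p); T=np.linalg.inv(p["camera_from_world"]); uv=np.atleast_2d(uv)
    d=np.c_[(uv[:,0]-cx)/f,(uv[:,1]-cy)/f,np.ones(len(uv))]@T[:3,:3].T; o=T[:3,3]
    return (o+d*((z-o[2])/d[:,2])[:,None])[:,:2]
def topix(p,P):
    f,cx,cy=K(p); M=p["camera_from_world"]; c=np.atleast_2d(P)@M[:3,:3].T+M[:3,3]
    return np.c_[f*c[:,0]/c[:,2]+cx,f*c[:,1]/c[:,2]+cy]
def rect(p,mask,z):
    c=max(cv2.findContours(mask.astype(np.uint8),cv2.RETR_EXTERNAL,cv2.CHAIN_APPROX_NONE)[0],key=cv2.contourArea)
    w=toplane(p,c[:,0,:].astype(float),z); return cv2.minAreaRect((w*1000).astype(np.float32))
def cloud(p):
    f,cx,cy=K(p); T=np.linalg.inv(p["camera_from_world"]); Z=p["range_z"]; v,u=np.indices(Z.shape)
    return np.stack([(u-cx)/f*Z,(v-cy)/f*Z,Z],-1)@T[:3,:3].T+T[:3,3]
E
python3 - <<'E'
from h import *
p=dict(np.load("pics/top0.npz"))
hsv=cv2.cvtColor(p["frame"],cv2.COLOR_RGB2HSV)
wood=(hsv[...,1]>75)&(hsv[...,0]<30)&(hsv[...,2]>90)
wood[:120]=0
print("wood",rect(p,wood,0.012))
# corners refined by hand
c=np.array([[75,160],[643,72],[695,358],[105,452]])/2.8+[110,130]
w=toplane(p,c,0.012)*1000;print(w.round(1).tolist(), np.linalg.norm(w-np.roll(w,-1,0),axis=1))
X=cloud(p); 
pk=(p["frame"].max(2)<90); pk[:,:160]=0;pk[:,220:]=0;pk[:215]=0;pk[260:]=0
print("dark pack",rect(p,pk,0.042))
h=(X[...,2]>0.034)&(X[...,2]<0.05); h[:,:160]=0;h[:,220:]=0;h[:215]=0;h[260:]=0
print("pack z",np.median(X[235:240,185:195,2]),"board z",np.median(X[200:215,180:200,2]),h.sum())
print("pack pts",cv2.minAreaRect((X[h][:,:2]*1000).astype(np.float32)))
E
```

```text
wood ((500.86541748046875, -96.92999267578125), (221.0027313232422, 440.6009826660156), 8.246438026428223)
[[577.5, 132.6], [639.8, -300.6], [424.0, -330.0], [359.0, 100.9]] [437.65322681 217.75627527 435.79165241 220.74201289]
dark pack ((466.92431640625, 12.911907196044922), (87.1820068359375, 44.56468200683594), 81.26080322265625)
pack z 0.04193028310824193 board z 0.011920695524331393 979
pack pts ((469.024169921875, 14.788890838623047), (87.41972351074219, 46.01996994018555), 81.56565856933594)
```

>>> jog_arm:
  motion:
    - {"claw":9.3,"translation":[0,0,0],"twist":[0,0,-9.45]}
    - {"claw":9.3,"translation":[0,0,0],"twist":[0,0,-9.45]}
    - {"claw":9.3,"translation":[0,0,0],"twist":[0,0,-9.45]}
    - {"claw":9.3,"translation":[0,0,0],"twist":[0,0,-9.45]}
    - {"claw":9.3,"translation":[0,0,0],"twist":[0,0,-9.45]}
    - {"claw":9.3,"translation":[0,0,0],"twist":[0,0,-9.45]}
    - {"claw":9.3,"translation":[4.5,1.3,0],"twist":[0,0,0]}
    - {"claw":9.3,"translation":[4.5,1.3,0],"twist":[0,0,0]}
    - {"claw":9.3,"translation":[4.5,1.3,0],"twist":[0,0,0]}
    - {"claw":9.3,"translation":[4.5,1.3,0],"twist":[0,0,0]}
    - {"claw":9.3,"translation":[4.5,1.3,0],"twist":[0,0,0]}
    - {"claw":9.3,"translation":[4.5,1.3,0],"twist":[0,0,0]}
    - {"claw":9.3,"translation":[4.5,1.3,0],"twist":[0,0,0]}
    - {"claw":9.3,"translation":[4.5,1.3,0],"twist":[0,0,0]}
    - {"claw":9.3,"translation":[4.5,1.3,0],"twist":[0,0,0]}
    - {"claw":9.3,"translation":[4.5,1.3,0],"twist":[0,0,0]}
    - {"claw":9.3,"translation":[4.5,1.3,0],"twist":[0,0,0]}
    - {"claw":9.3,"translation":[4.5,1.3,0],"twist":[0,0,0]}
    - {"claw":9.3,"translation":[0,0,0],"twist":[0,0,0]}
    - {"claw":9.3,"translation":[0,0,0],"twist":[0,0,0]}

```text
clock: 3.3
eef_pos: [0.4645, 0.0111, 0.1818]
eef_rot: [0.0, 0.758, 0.653, -0.0]
wrist_force: [-0.1, -0.3, -0.3]
grip_width: 0.0929
gripper_force: 0.0
```

```bash
cat >> h.py <<'E'
def rays_fe(p,uv):
    f,cx,cy=K(p); d=np.atleast_2d(uv)-[cx,cy]; R=np.linalg.norm(d,axis=1)+1e-9; t=R/f
    return np.c_[d/R[:,None]*np.sin(t)[:,None],np.cos(t)]
def fe_plane(p,uv,z):
    T=np.linalg.inv(p["camera_from_world"]); d=rays_fe(p,uv)@T[:3,:3].T; o=T[:3,3]
    return (o+d*((z-o[2])/d[:,2])[:,None])[:,:2]
yd=np.array([0.1435,-0.9897]); xd=np.array([-0.9897,-0.1435]); O=np.array([.5009,-.0969])
def dock(w): w=np.atleast_2d(w)-O; return np.c_[w@xd,w@yd]*1000
E
python3 - <<'E'
from bench import r
from h import *
p=r.camera("wrist"); np.savez("pics/w1.npz",**{k:v for k,v in p.items() if k!="shot"}); cv2.imwrite("pics/w1.png",p["frame"][:,:,::-1])
print(p["fovy"],p["cx"],p["cy"],np.linalg.inv(p["camera_from_world"]).round(3).tolist())
for t in("pack","rail_a","catch"): print(t,r.recognise(p,t)[:2])
E
```

```text
65.70646984690485 260.15753635327576 183.82548292846397 [[0.989, -0.142, -0.044, 0.477], [-0.149, -0.947, -0.284, 0.091], [-0.002, 0.288, -0.958, 0.385], [0.0, 0.0, 0.0, 1.0]]
pack [{'rect': [239.9, 124.0, 282.9, 195.7], 'confidence': 0.73}, {'rect': [297.2, 250.7, 311.9, 277.1], 'confidence': 0.54}]
rail_a [{'rect': [265.6, 243.5, 301.6, 321.2], 'confidence': 0.74}, {'rect': [318.6, 226.5, 342.4, 312.0], 'confidence': 0.66}]
catch [{'rect': [297.8, 249.4, 314.8, 277.7], 'confidence': 0.8}]
```

View pics/w1.png

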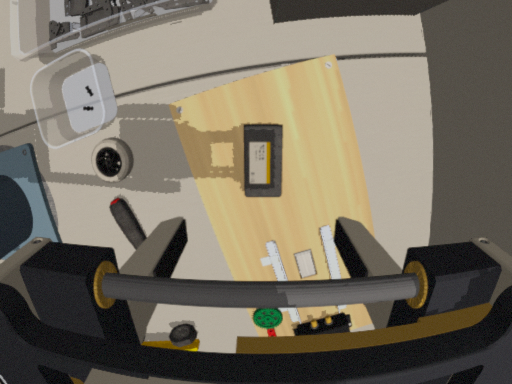

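```bash
python3 - <<'E'
from h import *
p=dict(np.load("pics/w1.npz"))
f=p["frame"]; m=np.zeros(f.shape[:2],bool); s=np.s_[118:202,236:290]; m[s]=f[s].max(2)<80
m=cv2.morphologyEx(m.astype(np.uint8),cv2.MORPH_CLOSE,np.ones((5,5)))
c=max(cv2.findContours(m,0,1)[0],key=cv2.contourArea)[:,0,:]
w=fe_plane(p,c.astype(float),.042); R=cv2.minAreaRect((w*1000).astype(np.float32)); print(R, dock(np.array(R[0])/1000))
hsv=cv2.cvtColor(f,cv2.COLOR_RGB2HSV)
cat=np.array([[306,263.5]]); print("catch",dock(fe_plane(p,cat,.014)))
print("corners (exp -110/110,-220)",dock(fe_plane(p,np.array([[173,106],[335,56]]),.012)))
print("rail near ends",dock(fe_plane(p,np.array([[270,242],[325,227]]),.022)))
q=dict(np.load("pics/top0.npz")); 
print("top: rails ends",dock(toplane(q,np.array([[384,308],[600,277],[369,205],[580,175]])/2.8+[110,130],.022)))
print("top: catch",dock(toplane(q,np.array([[448,246]])/2.8+[110,130],.015)))
E
```

```text
((467.4484558105469, 17.38036346435547), (86.33746337890625, 43.21489334106445), 81.11997985839844) [[  16.70776113 -117.90357231]]
catch [[ 0.73007416 53.43969478]]
corners (exp -110/110,-220) [[ 106.54890727 -213.91178259]
 [-108.23813301 -215.45946159]]
rail near ends [[ 40.33036971  -1.44376796]
 [-37.85981356  -0.72295249]]
top: rails ends [[ 40.02574003   1.46335348]
 [ 41.72417298 160.86994446]
 [-37.40538723   1.48624448]
 [-35.33442885 159.57232707]]
top: catch [[ 1.041209   54.80397919]]
```

>>> jog_arm:
  motion:
    - {"claw":9.3,"translation":[0.5,0.25,0],"twist":[0,0,0]}
    - {"claw":9.3,"translation":[0,0,4],"twist":[0,0,0]}
    - {"claw":9.3,"translation":[0,0,4],"twist":[0,0,0]}
    - {"claw":9.3,"translation":[0,0,3],"twist":[0,0,0]}
    - {"claw":9.3,"translation":[0,0,2.4],"twist":[0,0,0]}
    - {"claw":9.3,"translation":[0,0,2],"twist":[0,0,0]}
    - {"claw":9.3,"translation":[0,0,0],"twist":[0,0,0]}
    - {"claw":9.3,"translation":[0,0,0],"twist":[0,0,0]}

```text
clock: 4.5
eef_pos: [0.4687, 0.0156, 0.0286]
eef_rot: [0.0, 0.758, 0.652, 0.0]
wrist_force: [-0.8, -0.1, -0.9]
grip_width: 0.0931
gripper_force: 0.0
```

Close gently, in steps.

>>> jog_arm:
  motion:
    - {"claw":6.5,"translation":[0,0,0],"twist":[0,0,0]}
    - {"claw":5.4,"translation":[0,0,0],"twist":[0,0,0]}
    - {"claw":5.0,"translation":[0,0,0],"twist":[0,0,0]}
    - {"claw":4.7,"translation":[0,0,0],"twist":[0,0,0]}
    - {"claw":4.4,"translation":[0,0,0],"twist":[0,0,0]}
    - {"claw":4.2,"translation":[0,0,0],"twist":[0,0,0]}
    - {"claw":4.0,"translation":[0,0,0],"twist":[0,0,0]}
    - {"claw":4.0,"translation":[0,0,0],"twist":[0,0,0]}
    - {"claw":4.0,"translation":[0,0,0],"twist":[0,0,0]}
    - {"claw":4.0,"translation":[0,0,0],"twist":[0,0,0]}
  grip_force: 12

```text
clock: 5.75
eef_pos: [0.468, 0.0158, 0.0279]
eef_rot: [-0.0, 0.758, 0.652, -0.0]
wrist_force: [-0.1, 0.0, -0.2]
grip_width: 0.0401
gripper_force: 0.0
```

```bash
python3 - <<'E'
from bench import r
from h import *
p=r.camera("scene"); a=p["frame"][:,:,::-1]
q=r.camera("wrist"); np.savez("pics/w2.npz",**{k:v for k,v in q.items() if k!="shot"})
t=r.camera("top");np.savez("pics/t2.npz",**{k:v for k,v in t.items() if k!="shot"})
A=cv2.resize(a[200:300,160:300],(560,400)); B=cv2.resize(q["frame"][90:240,200:340,::-1],(373,400)); B=B[:, :240] if 0 else B
cv2.imwrite("pics/c2.png",cv2.resize(np.hstack([A,B]),None,fx=.85,fy=.85))
E
```

```text
(no output)
```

View pics/c2.png

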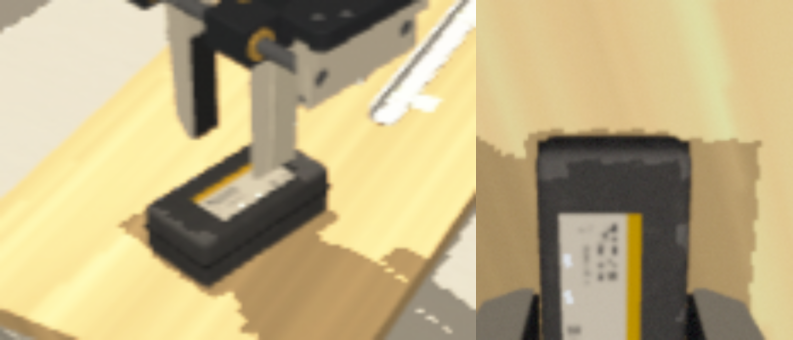

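```bash
python3 - <<'E'
from bench import r
from h import *
p=r.camera("scene"); s=r.read_state(); P=np.array(s["eef_pos"]); ty=np.array([.989,-.148,0]); tx=np.array([.148,.989,0])
for z in (0.028,.045,.07): print(z,topix(p,[P+k*ty*.0201+[0,0,z-P[2]] for k in(-1,1)]).round(1).tolist())
c=[P*[1,1,0]+a*ty*.0235+b*tx*.0445+[0,0,.042] for a,b in((-1,-1),(1,-1),(1,1),(-1,1))]
print("pack top",topix(p,c).round(1).tolist()); print(s["grip_width"],s["gripper_force"],P)
X=cloud(p)
for u,v in ((241,247),(241,250),(241,240),(240,235),(200,228)): print(u,v,X[v,u].round(4))
im=p["frame"].copy()
E
```

```text
0.028 [[237.0, 265.7], [221.1, 255.3]]
0.045 [[236.9, 257.8], [220.7, 247.6]]
0.07 [[236.6, 246.0], [220.2, 236.0]]
pack top [[256.6, 248.4], [237.8, 237.2], [199.9, 259.8], [218.7, 272.6]]
0.03982595870895752 0.0 [0.46802049 0.0158257  0.02793724]
241 247 [0.4344 0.0248 0.0778]
241 250 [ 0.4576 -0.0053  0.042 ]
241 240 [0.4329 0.0265 0.0936]
240 235 [0.4331 0.0287 0.1048]
200 228 [ 0.5909 -0.0475  0.0093]
```

```bash
python3 - <<'E'
from bench import r
from h import *
p=r.camera("scene"); X=cloud(p)
for col in (236,240,244,210,206,215): print(col,[(v,*(X[v,col]*1000).round(0).astype(int).tolist()) for v in range(205,262,4)])
s=np.load("pics/w2.npz"); print(np.linalg.inv(s["camera_from_world"])[:3,3])
E
```

```text
236 [(205, 427, 45, 172), (209, 423, 50, 169), (213, 421, 53, 164), (217, 422, 53, 157), (221, 440, 29, 129), (225, 441, 28, 120), (229, 442, 28, 112), (233, 440, 30, 106), (237, 442, 28, 96), (241, 441, 29, 89), (245, 442, 28, 81), (249, 442, 28, 72), (253, 460, 6, 42), (257, 454, 14, 41), (261, 448, 22, 40)]
240 [(205, 423, 41, 171), (209, 422, 43, 166), (213, 415, 52, 166), (217, 412, 55, 162), (221, 432, 29, 132), (225, 433, 29, 124), (229, 434, 28, 116), (233, 431, 31, 111), (237, 433, 29, 101), (241, 433, 29, 93), (245, 433, 29, 85), (249, 435, 27, 75), (253, 455, 1, 41), (257, 449, 10, 41), (261, 444, 16, 38)]
244 [(205, 401, 60, 190), (209, 400, 61, 184), (213, 421, 34, 154), (217, 405, 55, 165), (221, 430, 22, 129), (225, 431, 21, 121), (229, 431, 21, 113), (233, 431, 21, 105), (237, 433, 18, 94), (241, 433, 19, 87), (245, 434, 18, 78), (249, 457, -13, 40), (253, 448, -1, 43), (257, 444, 4, 39), (261, 442, 7, 33)]
210 [(205, 502, 19, 130), (209, 502, 19, 123), (213, 503, 19, 114), (217, 504, 18, 106), (221, 589, -76, 11), (225, 580, -65, 11), (229, 571, -54, 11), (233, 563, -45, 11), (237, 554, -34, 11), (241, 545, -24, 12), (245, 538, -16, 10), (249, 531, -7, 10), (253, 522, 4, 11), (257, 491, 39, 40), (261, 482, 49, 42)]
206 [(205, 646, -130, 0), (209, 638, -120, -2), (213, 625, -105, 1), (217, 605, -83, 11), (221, 595, -70, 12), (225, 586, -60, 11), (229, 578, -50, 11), (233, 570, -41, 10), (237, 560, -29, 12), (241, 553, -22, 10), (245, 545, -12, 10), (249, 537, -3, 10), (253, 529, 7, 11), (257, 521, 16, 11), (261, 487, 53, 42)]
215 [(205, 489, 21, 136), (209, 491, 20, 128), (213, 491, 20, 119), (217, 491, 21, 112), (221, 492, 19, 103), (225, 492, 21, 96), (229, 492, 21, 88), (233, 494, 19, 78), (237, 495, 19, 68), (241, 537, -29, 12), (245, 531, -21, 11), (249, 523, -12, 10), (253, 490, 27, 41), (257, 482, 35, 42), (261, 476, 43, 41)]
[0.48014554 0.09580215 0.23131684]
```

>>> jog_arm:
  motion:
    - {"claw":9.3,"translation":[0,0,0],"twist":[0,0,0]}
    - {"claw":9.3,"translation":[0,0,0],"twist":[0,0,0]}
    - {"claw":9.3,"translation":[0,0,0],"twist":[0,0,0]}
    - {"claw":9.3,"translation":[0,0,0],"twist":[0,0,0]}
    - {"claw":9.3,"translation":[0,0,0],"twist":[0,0,0]}
    - {"claw":9.3,"translation":[0,0,0],"twist":[0,0,0]}
    - {"claw":9.3,"translation":[0,0,1],"twist":[0,0,0]}
    - {"claw":9.3,"translation":[0,0,1],"twist":[0,0,0]}
    - {"claw":9.3,"translation":[0,0,0],"twist":[0,0,0]}
    - {"claw":9.3,"translation":[0,0,0],"twist":[0,0,0]}

```text
clock: 7.25
eef_pos: [0.4679, 0.0158, 0.0077]
eef_rot: [-0.0, 0.758, 0.652, -0.0]
wrist_force: [0.4, 1.0, -0.2]
grip_width: 0.0931
gripper_force: 0.0
```

```bash
python3 - <<'E'
from bench import r
from h import *
p=r.camera("scene"); X=cloud(p); s=r.read_state(); P=np.array(s["eef_pos"]);print(P,s["wrist_force"],s["grip_width"])
ty=np.array([.989,-.148,0]); tx=np.array([.148,.989,0])
D=X-P; a=D@ty; b=D@tx
m=(abs(b)<.02)&(abs(a)<.085)&(abs(a)>.03)&(X[...,2]>.02)&(X[...,2]<.15)&(p["range_z"]>0)
for sg in(-1,1):
    k=m&(a*sg>0); v,u=np.where(k); print(sg,k.sum(),"low z",np.sort(X[k][:,2])[:12].round(4),"a",np.percentile(a[k],[2,50,98]).round(4),"b",np.percentile(b[k],[2,98]).round(4), v.max())
cv2.imwrite("pics/s3.png",cv2.resize(p["frame"][180:300,160:300,::-1],(700,600),interpolation=cv2.INTER_NEAREST))
E
```

```text
[0.46816087 0.01581079 0.00795688] [ 0.4676423  -0.15840319  0.41158207] 0.09300028190397013
-1 350 low z [0.0447 0.0449 0.0464 0.0468 0.048  0.0487 0.0494 0.0495 0.0502 0.0502
 0.0504 0.0517] a [-0.0654 -0.0619 -0.0499] b [-0.0085  0.0092] 269
1 508 low z [0.0426 0.0435 0.0443 0.0444 0.0448 0.0451 0.0452 0.0454 0.0457 0.046
 0.0462 0.0463] a [0.0445 0.047  0.0604] b [-0.0089  0.0155] 243
```

View pics/s3.png

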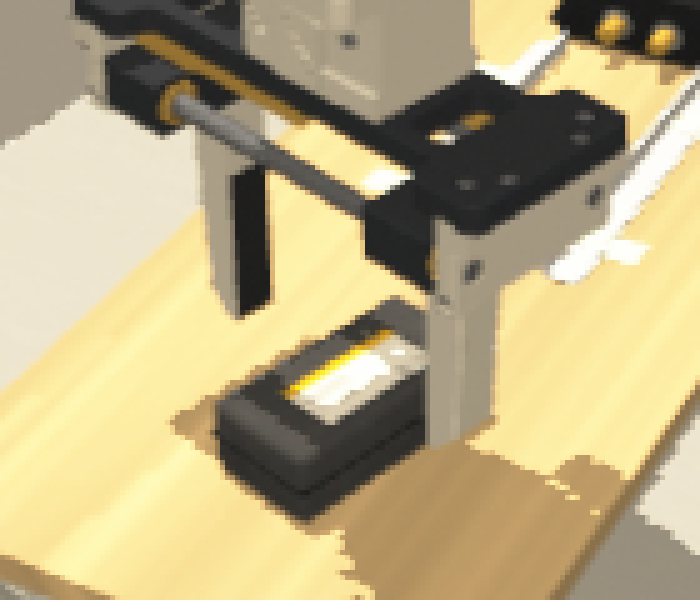

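>>> jog_arm:
  motion:
    - {"claw":9.3,"translation":[0,0,0.8],"twist":[0,0,0]}
    - {"claw":9.3,"translation":[0,0,0.75],"twist":[0,0,0]}
    - {"claw":7,"translation":[0,0,0],"twist":[0,0,0]}
    - {"claw":6,"translation":[0,0,0],"twist":[0,0,0]}
    - {"claw":5.5,"translation":[0,0,0],"twist":[0,0,0]}
    - {"claw":5.2,"translation":[0,0,0],"twist":[0,0,0]}
    - {"claw":5.0,"translation":[0,0,0],"twist":[0,0,0]}
    - {"claw":4.8,"translation":[0,0,0],"twist":[0,0,0]}
    - {"claw":4.6,"translation":[0,0,0],"twist":[0,0,0]}
    - {"claw":4.4,"translation":[0,0,0],"twist":[0,0,0]}
    - {"claw":4.2,"translation":[0,0,0],"twist":[0,0,0]}
    - {"claw":4.0,"translation":[0,0,0],"twist":[0,0,0]}
    - {"claw":4.0,"translation":[0,0,0],"twist":[0,0,0]}
    - {"claw":4.0,"translation":[0,0,0],"twist":[0,0,0]}
  grip_force: 12

```text
clock: 9.05
eef_pos: [0.4681, 0.0158, -0.0075]
eef_rot: [0.0, 0.758, 0.652, 0.0]
wrist_force: [-0.1, 1.3, -0.1]
grip_width: 0.0459
gripper_force: 12.0
```

>>> jog_arm:
  motion:
    - {"claw":4.0,"translation":[0,0,0],"twist":[0,0,-4.2]}
    - {"claw":4.0,"translation":[0,0,0],"twist":[0,0,-4.2]}
    - {"claw":4.0,"translation":[0,0,0],"twist":[0,0,-4.2]}
    - {"claw":4.0,"translation":[0,0,0],"twist":[0,0,-4.2]}
    - {"claw":4.0,"translation":[-0.7,0.2,0],"twist":[0,0,0]}
    - {"claw":4.0,"translation":[-0.7,0.2,0],"twist":[0,0,0]}
    - {"claw":4.0,"translation":[-0.7,0.2,0],"twist":[0,0,0]}
    - {"claw":4.0,"translation":[-0.7,0.2,0],"twist":[0,0,0]}
    - {"claw":4.0,"translation":[-0.7,0.2,0],"twist":[0,0,0]}
    - {"claw":4.0,"translation":[-0.7,0.2,0],"twist":[0,0,0]}
    - {"claw":4.0,"translation":[-0.7,0.2,0],"twist":[0,0,0]}
    - {"claw":4.0,"translation":[-0.7,0.2,0],"twist":[0,0,0]}
    - {"claw":4.0,"translation":[0,0,0],"twist":[0,0,0]}

```text
clock: 10.68
eef_pos: [0.4927, -0.0385, -0.0075]
eef_rot: [0.001, 0.655, 0.756, -0.0]
wrist_force: [1.8, -0.7, 0.7]
grip_width: 0.046
gripper_force: 12.0
```

```bash
python3 - <<'E'
from bench import r
from h import *
s=r.read_state();print(np.round(s["eef_pos"],4),np.round(s["eef_rot"],3),np.round(s["wrist_force"],1),s["grip_width"])
I=[]
for n in("top","scene","wrist"):
    p=r.camera(n); np.savez(f"pics/{n}4.npz",**{k:v for k,v in p.items() if k!="shot"}); I.append(p["frame"][:,:,::-1])
A=cv2.resize(I[0][180:270,160:350],(800,379)); B=cv2.resize(I[1][160:280,190:350],(294,221)); C=cv2.resize(I[2],(294,221))
cv2.imwrite("pics/c4.png",np.vstack([A,np.hstack([B,C,np.zeros((221,212,3),np.uint8)])]))
E
```

```text
[ 0.4927 -0.0385 -0.0075] [ 0.001  0.655  0.756 -0.   ] [ 1.8 -0.7  0.7] 0.04599705423026166
```

View pics/c4.png

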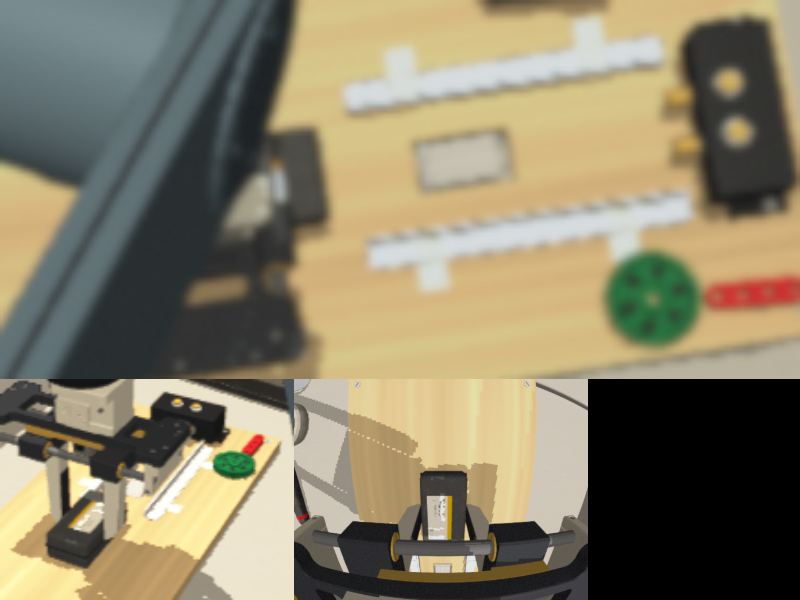

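```bash
cat >> h.py <<'E'
def ortho(p,z,x0,x1,y0,y1,s=.5):
    xs=np.arange(x0,x1,s);ys=np.arange(y0,y1,s);XX,YY=np.meshgrid(ys,xs)  # rows x, cols y
    W=O+YY[...,None]/1000*xd+XX[...,None]/1000*yd
    q=topix(p,np.c_[W.reshape(-1,2),np.full(W[...,0].size,z)]).astype(np.float32).reshape(*XX.shape,2)
    return cv2.remap(p["frame"],q[...,0],q[...,1],cv2.INTER_CUBIC)
E
python3 - <<'E'
from h import *
p=dict(np.load("pics/top4.npz"));a=dict(np.load("pics/top0.npz"))
L=ortho(a,.022,-60,60,-40,175); M=ortho(p,.042,-60,60,-40,175)
cv2.imwrite("pics/o4.png",np.vstack([L,M])[:,:,::-1].repeat(1,0))
# rail profile by segments
for z in(.022,.014):
  L=ortho(a,z,-60,60,0,160,.5); sat=cv2.cvtColor(L,cv2.COLOR_RGB2HSV)[...,1].astype(float)
  for y0 in (5,55,110,140):
    pr=sat[:,2*y0:2*y0+20].mean(1); w=pr<60; xs=np.arange(-60,60,.5)
    print(z,y0,[ (round(xs[i],1)) for i in np.where(np.diff(w.astype(int)))[0]])
# pack front
g=M.max(2).astype(float)
for x in (-20,-10,0,10,15,18,20,22,24,26): print(x, np.round(g[2*(x+60),0:110:6]).astype(int).tolist())
E
```

```text
0.022 5 [np.float64(-47.0), np.float64(-30.0), np.float64(31.5), np.float64(48.5)]
0.022 55 [np.float64(-47.0), np.float64(-30.0), np.float64(-10.5), np.float64(13.0), np.float64(31.5), np.float64(48.5)]
0.022 110 [np.float64(-48.0), np.float64(-30.0), np.float64(31.0), np.float64(49.0)]
0.022 140 [np.float64(-46.5), np.float64(-30.5), np.float64(31.0), np.float64(48.5)]
0.014 5 [np.float64(-48.5), np.float64(-31.5), np.float64(30.5), np.float64(48.0)]
0.014 55 [np.float64(-48.5), np.float64(-31.5), np.float64(-12.0), np.float64(12.0), np.float64(30.5), np.float64(48.0)]
0.014 110 [np.float64(-49.0), np.float64(-31.5), np.float64(30.5), np.float64(48.0)]
0.014 140 [np.float64(-48.0), np.float64(-32.0), np.float64(30.0), np.float64(47.5)]
-20 [53, 59, 63, 73, 81, 84, 83, 80, 97, 170, 211, 215, 215, 214, 214, 214, 215, 214, 214]
-10 [89, 100, 99, 83, 79, 78, 80, 77, 84, 150, 209, 215, 214, 215, 215, 215, 215, 215, 214]
0 [156, 161, 165, 102, 77, 79, 79, 75, 85, 147, 204, 214, 215, 215, 214, 214, 215, 215, 215]
10 [124, 128, 122, 84, 77, 77, 79, 78, 86, 157, 205, 215, 215, 215, 214, 214, 215, 215, 215]
15 [103, 73, 59, 61, 75, 76, 77, 75, 84, 146, 205, 215, 215, 215, 214, 214, 214, 214, 215]
18 [83, 70, 57, 57, 70, 71, 71, 69, 81, 149, 208, 214, 214, 214, 215, 215, 214, 214, 214]
20 [71, 69, 56, 51, 59, 62, 62, 60, 81, 156, 209, 214, 214, 215, 214, 214, 214, 214, 215]
22 [67, 69, 56, 53, 63, 65, 62, 66, 100, 170, 210, 214, 214, 214, 214, 214, 214, 215, 215]
24 [64, 68, 58, 72, 93, 98, 94, 98, 131, 187, 212, 214, 214, 214, 214, 214, 214, 213, 214]
26 [62, 67, 64, 91, 123, 131, 126, 127, 152, 197, 213, 214, 214, 214, 213, 213, 213, 213, 213]
```

View pics/o4.png

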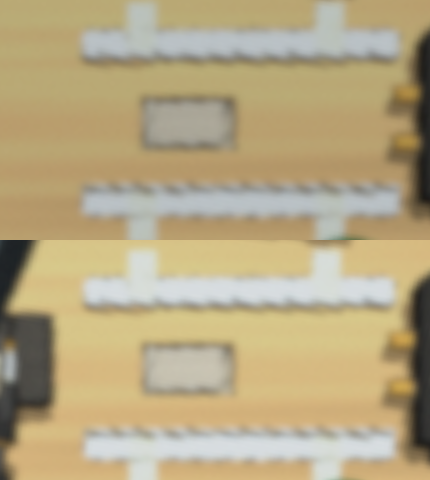

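```bash
python3 - <<'E'
from h import *
p=dict(np.load("pics/scene4.npz")); X=cloud(p); d=dock(X[...,:2].reshape(-1,2)).reshape(*X.shape[:2],2)
k=(d[...,0]>25)&(d[...,0]<50)&(abs(d[...,1]+59)<14)&(X[...,2]>.016)&(X[...,2]<.1)&(p["range_z"]>0)
print(k.sum(),np.sort(X[k][:,2])[:15].round(4),np.percentile(d[k],[2,98],axis=0).round(1))
v,u=np.where(k); 
for c in range(u.min(),u.max()+1): 
    vv=v[u==c]
    if len(vv): b=vv.max(); print(c,b,X[b-1:b+3,c,2].round(4),d[b,c].round(1))
# pack sides in scene
k=(abs(d[...,1]+75)<12)&(X[...,2]>.038)&(X[...,2]<.046)
print("pack top x",np.percentile(d[k][:,0],[1,99]))
k=(abs(d[...,0])<15)&(X[...,2]>.038)&(X[...,2]<.046)
print("pack top y",np.percentile(d[k][:,1],[1,99]))
p=dict(np.load("pics/top4.npz"));M=ortho(p,.042,-60,60,-27,-18).astype(float).mean(1).max(1); print([(x,round(M[2*(x+60)])) for x in (*range(-32,-18,2),*range(18,32,2))])
E
```

```text
338 [0.0295 0.0297 0.0303 0.0316 0.0318 0.0321 0.0321 0.0327 0.0334 0.0337
 0.0338 0.0341 0.0343 0.035  0.0358] [[ 25.6 -69.9]
 [ 41.9 -51.8]]
246 245 [0.0347 0.0334 0.0294 0.0278] [ 25.4 -70.4]
247 246 [0.0321 0.0295 0.5504 0.0205] [ 25.9 -67.7]
248 246 [0.0321 0.0297 0.0226 0.0178] [ 27.6 -67.1]
249 246 [0.0318 0.0303 0.0191 0.0164] [ 29.6 -67. ]
250 246 [0.0327 0.0316 0.0164 0.0109] [ 32.  -67.7]
251 245 [0.037  0.0337 0.0158 0.011 ] [ 33.5 -66.6]
252 244 [0.0393 0.0369 0.0158 0.0108] [ 35.7 -67. ]
253 244 [0.0401 0.0368 0.0119 0.0126] [ 37.2 -66. ]
254 243 [0.0412 0.0372 0.0101 0.0116] [ 37.7 -63.1]
255 241 [0.0416 0.0405 0.0121 0.0125] [ 38.6 -60.8]
256 240 [0.042  0.04   0.0113 0.01  ] [ 38.5 -56.8]
257 239 [0.0424 0.0379 0.0086 0.011 ] [ 37.5 -50.8]
258 231 [0.0582 0.055  0.0275 0.026 ] [ 38.5 -49.1]
259 218 [0.0853 0.0854 0.012  0.0096] [ 41.5 -51.5]
pack top x [-354.59422937   38.51378065]
pack top y [-409.66352516  207.52486174]
[(-32, 214), (-30, 214), (-28, 214), (-26, 200), (-24, 160), (-22, 111), (-20, 83), (18, 70), (20, 61), (22, 64), (24, 96), (26, 128), (28, 145), (30, 167)]
```

>>> jog_arm:
  motion:
    - {"claw":4.0,"translation":[-0.5,0,0],"twist":[0,0,0]}
    - {"claw":4.0,"translation":[-0.5,0,0],"twist":[0,0,0]}
    - {"claw":4.0,"translation":[-0.5,0,0],"twist":[0,0,0]}
    - {"claw":4.0,"translation":[-0.5,0,0],"twist":[0,0,0]}
    - {"claw":4.0,"translation":[-0.5,0,0],"twist":[0,0,0]}
    - {"claw":4.0,"translation":[-0.5,0,0],"twist":[0,0,0]}
    - {"claw":4.0,"translation":[-0.5,0,0],"twist":[0,0,0]}
    - {"claw":4.0,"translation":[-0.5,0,0],"twist":[0,0,0]}
    - {"claw":4.0,"translation":[-0.5,0,0],"twist":[0,0,0]}
    - {"claw":4.0,"translation":[-0.5,0,0],"twist":[0,0,0]}
    - {"claw":4.0,"translation":[-0.5,0,0],"twist":[0,0,0]}
    - {"claw":4.0,"translation":[-0.5,0,0],"twist":[0,0,0]}
    - {"claw":4.0,"translation":[-0.5,0,0],"twist":[0,0,0]}
    - {"claw":4.0,"translation":[-0.5,0,0],"twist":[0,0,0]}
    - {"claw":4.0,"translation":[-0.5,0,0],"twist":[0,0,0]}
    - {"claw":4.0,"translation":[-0.5,0,0],"twist":[0,0,0]}
    - {"claw":4.0,"translation":[-0.5,0,0],"twist":[0,0,0]}
    - {"claw":4.0,"translation":[-0.5,0,0],"twist":[0,0,0]}
    - {"claw":4.0,"translation":[0,0,0],"twist":[0,0,0]}
  grip_force: 16

```text
clock: 13.2
eef_pos: [0.5051, -0.1274, -0.0075]
eef_rot: [0.001, 0.655, 0.756, -0.0]
wrist_force: [-1.0, -0.7, 3.3]
grip_width: 0.0457
gripper_force: 16.0
```

```bash
cat > chk.py <<'E'
from bench import r
from h import *
import sys
n=sys.argv[1]
s=r.read_state();P=np.array(s["eef_pos"]);print(P.round(4),"dock",dock(P[:2]).round(1),"yaw",np.degrees(2*np.arctan2(s["eef_rot"][2],s["eef_rot"][1])).round(2),np.round(s["wrist_force"],1),s["grip_width"])
t=r.camera("top");np.savez(f"pics/top{n}.npz",**{k:v for k,v in t.items() if k!="shot"})
w=r.camera("scene"); a=ortho(t,.042,-60,60,-40,215)[:,:,::-1]; b=cv2.resize(w["frame"][150:260,200:350,::-1],(510,374))
cv2.imwrite(f"pics/o{n}.png",np.vstack([a,b]))
M=ortho(t,.042,-60,60,-40,215).max(2).astype(float)
for x in (-15,0,15): print(x,M[2*(x+60),::4].round().astype(int).tolist())
E
python3 chk.py 5
```

```text
[ 0.5051 -0.1274 -0.0075] dock [[ 0.3 30.8]] yaw 98.23 [-1.  -0.7  3.3] 0.04566924809929962
-15 [218, 218, 218, 219, 218, 219, 218, 218, 213, 189, 142, 93, 65, 56, 57, 59, 63, 65, 67, 66, 63, 64, 63, 66, 69, 71, 74, 77, 79, 81, 85, 88, 89, 92, 93, 95, 98, 101, 108, 116, 121, 123, 124, 123, 122, 116, 104, 89, 86, 99, 113, 121, 123, 123, 123, 121, 115, 103, 85, 66, 61, 69, 77, 74, 67, 62, 91, 140, 186, 210, 218, 218, 219, 218, 219, 219, 218, 219, 218, 218, 218, 219, 219, 218, 218, 218, 218, 218, 218, 218, 218, 218, 218, 218, 218, 218, 215, 209, 207, 207, 199, 180, 154, 119, 74, 50, 50, 55, 70, 105, 148, 183, 207, 216, 211, 185, 134, 82, 56, 53, 53, 52, 51, 57, 84, 135, 183, 204]
0 [218, 218, 218, 218, 218, 218, 218, 218, 218, 218, 213, 196, 175, 165, 154, 131, 103, 82, 71, 66, 61, 58, 56, 55, 54, 53, 53, 54, 53, 55, 65, 82, 100, 115, 122, 123, 123, 123, 121, 116, 101, 85, 83, 96, 113, 121, 123, 123, 123, 121, 116, 105, 87, 67, 56, 55, 63, 70, 70, 63, 71, 111, 159, 197, 214, 218, 218, 218, 218, 218, 218, 219, 218, 218, 218, 218, 218, 218, 218, 218, 218, 218, 218, 219, 219, 218, 218, 218, 218, 218, 218, 218, 218, 218, 214, 203, 186, 175, 171, 171, 171, 160, 127, 83, 46, 40, 49, 55, 56, 55, 56, 56, 54, 56, 56, 54, 54, 53, 53, 53, 53, 53, 52, 56, 84, 140, 189, 207]
15 [218, 218, 218, 218, 218, 218, 218, 218, 218, 218, 216, 206, 187, 171, 168, 169, 170, 170, 169, 170, 169, 169, 168, 163, 147, 124, 113, 116, 121, 123, 123, 123, 122, 116, 103, 86, 86, 99, 113, 121, 122, 123, 123, 122, 118, 107, 89, 70, 55, 51, 51, 54, 58, 61, 59, 57, 70, 106, 155, 196, 216, 219, 218, 219, 219, 218, 218, 218, 218, 219, 219, 218, 218, 218, 218, 218, 219, 218, 218, 218, 218, 218, 218, 218, 218, 218, 218, 218, 218, 218, 218, 218, 218, 218, 218, 211, 190, 171, 172, 187, 194, 193, 183, 151, 99, 57, 49, 55, 62, 85, 122, 154, 170, 174, 164, 137, 98, 66, 54, 53, 53, 52, 53, 58, 87, 142, 188, 205]
```

View pics/o5.png

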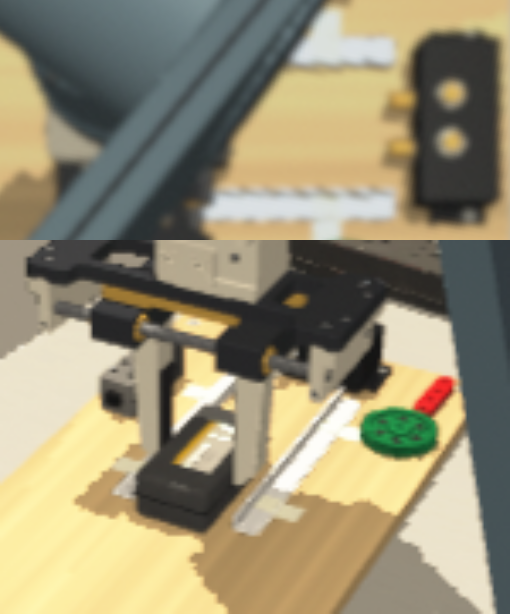

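>>> jog_arm:
  motion:
    - {"claw":4.0,"translation":[-0.5,0,0],"twist":[0,0,0]}
    - {"claw":4.0,"translation":[-0.5,0,0],"twist":[0,0,0]}
    - {"claw":4.0,"translation":[-0.5,0,0],"twist":[0,0,0]}
    - {"claw":4.0,"translation":[-0.5,0,0],"twist":[0,0,0]}
    - {"claw":4.0,"translation":[-0.5,0,0],"twist":[0,0,0]}
    - {"claw":4.0,"translation":[-0.5,0,0],"twist":[0,0,0]}
    - {"claw":4.0,"translation":[-0.5,0,0],"twist":[0,0,0]}
    - {"claw":4.0,"translation":[-0.5,0,0],"twist":[0,0,0]}
    - {"claw":4.0,"translation":[-0.5,0,0],"twist":[0,0,0]}
    - {"claw":4.0,"translation":[-0.5,0,0],"twist":[0,0,0]}
    - {"claw":4.0,"translation":[-0.5,0,0],"twist":[0,0,0]}
    - {"claw":4.0,"translation":[-0.5,0,0],"twist":[0,0,0]}
    - {"claw":4.0,"translation":[-0.5,0,0],"twist":[0,0,0]}
    - {"claw":4.0,"translation":[-0.5,0,0],"twist":[0,0,0]}
    - {"claw":4.0,"translation":[-0.5,0,0],"twist":[0,0,0]}
    - {"claw":4.0,"translation":[0,0,0],"twist":[0,0,0]}
    - {"claw":4.0,"translation":[0,0,0],"twist":[0,0,0]}

```text
clock: 15.42
eef_pos: [0.5156, -0.2008, -0.0075]
eef_rot: [0.0, 0.654, 0.756, -0.0]
wrist_force: [0.4, 0.1, 3.6]
grip_width: 0.0458
gripper_force: 16.0
```

>>> jog_arm:
  motion:
    - {"claw":4.0,"translation":[-0.3,0,0],"twist":[0,0,0]}
    - {"claw":4.0,"translation":[-0.3,0,0],"twist":[0,0,0]}
    - {"claw":4.0,"translation":[-0.3,0,0],"twist":[0,0,0]}
    - {"claw":4.0,"translation":[-0.2,0,0],"twist":[0,0,0]}
    - {"claw":4.0,"translation":[0,0,0],"twist":[0,0,0]}
    - {"claw":4.0,"translation":[0,0,0],"twist":[0,0,0]}

```text
clock: 16.18
eef_pos: [0.5169, -0.2102, -0.0075]
eef_rot: [-0.001, 0.654, 0.756, 0.0]
wrist_force: [-1.2, 4.9, 7.0]
grip_width: 0.046
gripper_force: 16.0
```

```bash
python3 - <<'E'
from bench import r
from h import *
f=[];
s=r.read_state();P=np.array(s["eef_pos"]);print(P.round(4),"dock",dock(P[:2]).round(1),np.round(s["wrist_force"],1),s["grip_width"])
p=r.camera("scene"); w=r.camera("wrist"); s2=r.read_state(); print(np.round(s2["wrist_force"],1))
for n,q in(("s",p),("w",w)): np.savez(f"pics/{n}6.npz",**{k:v for k,v in q.items() if k!="shot"})
X=cloud(p); d=dock(X[...,:2].reshape(-1,2)).reshape(*X.shape[:2],2)
k=(abs(d[...,0])<15)&(X[...,2]>.037)&(X[...,2]<.046)&(d[...,1]>40)&(d[...,1]<140)
print("pack top rear y",np.sort(d[k][:,1])[:10].round(1))
k=(abs(d[...,0])<15)&(X[...,2]>.02)&(X[...,2]<.036)&(d[...,1]>40)&(d[...,1]<100); print("rear face y",np.median(d[k][:,1]),k.sum())
for t in("catch","pack"): print(t,r.recognise(w,t)[:2])
A=cv2.resize(p["frame"][150:230,210:320,::-1],(440,320),interpolation=cv2.INTER_CUBIC); B=cv2.resize(w["frame"][100:290,190:340,::-1],(360,456)); 
c=np.zeros((456,800,3),np.uint8); c[:320,:440]=A; c[:,440:]=B; cv2.imwrite("pics/c6.png",c)
E
```

```text
[ 0.5169 -0.2102 -0.0075] dock [[  0.4 114.5]] [-1.2  4.9  7. ] 0.0459824945516396
[-0.3  4.7  6.7]
pack top rear y [70.7 70.8 71.3 71.3 71.5 72.4 72.4 72.5 72.9 73.3]
rear face y 72.96922819677252 87
catch [{'rect': [242.6, 95.3, 274.7, 158.3], 'confidence': 0.63}]
pack [{'rect': [217.8, 158.8, 301.9, 280.1], 'confidence': 0.7}]
```

View pics/c6.png

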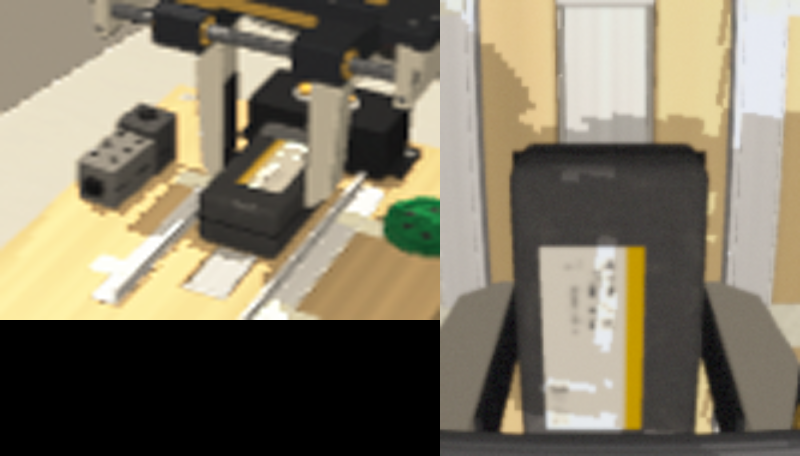

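```bash
python3 - <<'E'
from h import *
p=dict(np.load("pics/s6.npz")); X=cloud(p); d=dock(X[...,:2].reshape(-1,2)).reshape(*X.shape[:2],2)
def prof(x0,x1):
    out=[]
    for y in range(20,84,4):
        k=(d[...,0]>x0)&(d[...,0]<x1)&(abs(d[...,1]-y)<2)&(p["range_z"]>0); out.append((y,int(k.sum()),round(float(np.median(X[k][:,2]))*1000,1) if k.any() else None))
    return out
print("leaf",prof(-9,9)); print("side",prof(14,24))
w=dict(np.load("pics/w6.npz")); f,cx,cy=K(w); T=np.linalg.inv(w["camera_from_world"]); v,u=np.indices(w["range_z"].shape)
R=rays_fe(w,np.c_[u.ravel(),v.ravel()]); Z=w["range_z"].ravel(); Y=(R/R[:,2:]*Z[:,None])@T[:3,:3].T+T[:3,3]; e=dock(Y[:,:2])
for x0,x1 in((-9,9),(14,26),(-26,-14)):
    print(x0,[(y,int(k.sum()),round(float(np.median(Y[k,2]))*1000,1)) for y in range(24,84,4) for k in [(e[:,0]>x0)&(e[:,0]<x1)&(abs(e[:,1]-y)<2)&(Z>0)] if k.any()])
k=(abs(e[:,0])<18)&(Y[:,2]>.036)&(Y[:,2]<.048)&(Z>0)&(e[:,1]<100); print("wrist pack rear y",np.percentile(e[k,1],[0,.5,1,2,5]).round(1), np.median(Y[k,2]))
k=(Y[:,2]>.036)&(Y[:,2]<.048)&(Z>0)&(e[:,1]<90)&(e[:,1]>50);print("x",np.percentile(e[k,0],[1,99]))
k=(Y[:,2]>.036)&(Y[:,2]<.048)&(Z>0)&(abs(e[:,0])<12)
print("top z by y",[(y,round(float(np.median(Y[k&(abs(e[:,1]-y)<3),2]))*1000,1)) for y in range(75,110,6)])
E
```

```text
leaf [(20, 10, 11.1), (24, 12, 11.5), (28, 25, 395.1), (32, 52, 401.3), (36, 69, 396.6), (40, 61, 391.7), (44, 61, 388.2), (48, 27, 368.7), (52, 22, 365.6), (56, 15, 11.4), (60, 19, 11.2), (64, 15, 10.6), (68, 32, 368.2), (72, 101, 30.6), (76, 297, 278.3), (80, 483, 288.1)]
side [(20, 42, 411.1), (24, 50, 405.0), (28, 14, 390.5), (32, 12, 390.1), (36, 11, 11.7), (40, 9, 384.6), (44, 8, 11.1), (48, 5, 11.0), (52, 3, 10.0), (56, 6, 11.0), (60, 1, 11.2), (64, 8, 10.9), (68, 15, 385.6), (72, 71, 41.9), (76, 88, 376.8), (80, 266, 295.0)]
-9 [(24, 180, 12.6), (28, 210, 12.6), (32, 171, 4.4), (36, 205, 11.4), (40, 174, 10.8), (44, 199, 11.2), (48, 171, 11.2), (52, 180, 11.5), (56, 187, 11.7), (60, 175, 12.0), (64, 189, 12.2), (68, 184, 12.3), (72, 570, 34.5), (76, 241, 42.5), (80, 246, 42.7)]
14 [(24, 134, 12.7), (28, 115, 12.5), (32, 142, 12.6), (36, 121, 12.4), (40, 139, 12.4), (44, 131, 12.6), (48, 131, 12.6), (52, 138, 12.4), (56, 122, 12.7), (60, 131, 12.5), (64, 126, 12.5), (68, 123, 12.6), (72, 301, 29.4), (76, 213, 43.1), (80, 598, 129.2)]
-26 [(24, 135, 12.7), (28, 122, 12.6), (32, 133, 12.5), (36, 121, 12.5), (40, 128, 12.7), (44, 123, 12.6), (48, 116, 12.5), (52, 131, 12.4), (56, 114, 12.6), (60, 122, 12.7), (64, 123, 12.6), (68, 115, 12.7), (72, 276, 29.3), (76, 205, 43.0), (80, 667, 129.2)]
wrist pack rear y [70.8 71.  71.1 71.2 71.6] 0.04253908465016078
x [-95.48475458  22.24276039]
top z by y [(75, 42.3), (81, 42.7), (87, 42.6), (93, 42.8), (99, 42.8), (105, 42.9)]
```

>>> jog_arm:
  motion:
    - {"claw":4.0,"translation":[-0.15,0,0],"twist":[0,0,0]}
    - {"claw":4.0,"translation":[-0.15,0,0],"twist":[0,0,0]}
    - {"claw":4.0,"translation":[0,0,0],"twist":[0,0,0]}
    - {"claw":4.0,"translation":[0,0,0],"twist":[0,0,0]}

```text
clock: 16.88
eef_pos: [0.5172, -0.2126, -0.0075]
eef_rot: [-0.001, 0.654, 0.756, 0.001]
wrist_force: [-0.4, 6.7, 7.6]
grip_width: 0.0456
gripper_force: 16.0
```

```bash
cat > leaf.py <<'E'
from bench import r
from h import *
s=r.read_state();P=np.array(s["eef_pos"]);print(P.round(4),"dock",dock(P[:2]).round(1),np.round(s["wrist_force"],1),s["clock"])
w=r.camera("wrist")
T=np.linalg.inv(w["camera_from_world"]); v,u=np.indices(w["range_z"].shape)
R=rays_fe(w,np.c_[u.ravel(),v.ravel()]); Z=w["range_z"].ravel(); Y=(R/R[:,2:]*Z[:,None])@T[:3,:3].T+T[:3,3]; e=dock(Y[:,:2])
print("leaf",[(y,round(float(np.median(Y[k,2]))*1000,1)) for y in range(36,76,4) for k in [(abs(e[:,0])<9)&(abs(e[:,1]-y)<2)&(Z>0)] if k.any()])
k=(abs(e[:,0])<18)&(Y[:,2]>.036)&(Y[:,2]<.048)&(Z>0)&(e[:,1]<100)&(e[:,1]>50)
print("pack rear y",np.percentile(e[k,1],[.5,2,5]).round(1), np.median(Y[k,2]))
k=(Y[:,2]>.036)&(Y[:,2]<.048)&(Z>0)&(e[:,1]<85)&(e[:,1]>70)&(abs(e[:,0])<35);print("x",np.percentile(e[k,0],[1,99]))
E
python3 leaf.py
```

```text
[ 0.5172 -0.2126 -0.0075] dock [[  0.5 116.9]] [-0.4  6.7  7.6] 16.875
leaf [(36, 11.5), (40, 11.8), (44, 12.5), (48, 13.4), (52, 14.3), (56, 15.2), (60, 16.0), (64, 16.8), (68, 17.7), (72, 28.5)]
pack rear y [73.5 73.7 73.9] 0.04248536001963105
x [-21.41154921  22.2939944 ]
```

>>> jog_arm:
  motion:
    - {"claw":4.0,"translation":[0.1,0,0],"twist":[0,0,0]}
    - {"claw":4.0,"translation":[0.1,0,0],"twist":[0,0,0]}
    - {"claw":5.8,"translation":[0,0,0],"twist":[0,0,0]}
    - {"claw":5.8,"translation":[0,0,0],"twist":[0,0,0]}
    - {"claw":5.8,"translation":[0,0,0],"twist":[0,0,0]}
    - {"claw":5.8,"translation":[0,0,0],"twist":[0,0,0]}

```text
clock: 17.68
eef_pos: [0.5172, -0.2125, -0.0077]
eef_rot: [-0.0, 0.655, 0.756, -0.0]
wrist_force: [0.1, -0.2, 0.0]
grip_width: 0.0579
gripper_force: 0.0
```

```bash
python3 leaf.py; python3 -c "
from bench import r; print(r.read_state()['grip_width'])"
```

```text
[ 0.5172 -0.2125 -0.0077] dock [[  0.5 116.7]] [ 0.1 -0.2  0. ] 17.675
leaf [(36, 11.7), (40, 11.7), (44, 12.6), (48, 13.5), (52, 14.3), (56, 15.1), (60, 16.1), (64, 17.1), (68, 17.8), (72, 32.2)]
pack rear y [71.9 72.1 72.5] 0.04254137282144628
x [-21.38095373  22.37818601]
0.05806208227320869
```

>>> jog_arm:
  motion:
    - {"claw":5.8,"translation":[0,0,-0.5],"twist":[0,0,0]}
    - {"claw":5.8,"translation":[0,0,-1],"twist":[0,0,0]}
    - {"claw":5.8,"translation":[0,0,-2],"twist":[0,0,0]}
    - {"claw":5.8,"translation":[0,0,-3],"twist":[0,0,0]}
    - {"claw":5.8,"translation":[0,0,-3],"twist":[0,0,0]}
    - {"claw":5.8,"translation":[0,0,-3],"twist":[0,0,0]}
    - {"claw":5.8,"translation":[0,0,0],"twist":[0,0,0]}
    - {"claw":5.8,"translation":[0,0,0],"twist":[0,0,0]}

```text
clock: 18.73
eef_pos: [0.5169, -0.2122, 0.1171]
eef_rot: [-0.0, 0.654, 0.756, -0.0]
wrist_force: [-0.1, 0.2, 0.4]
grip_width: 0.0578
gripper_force: 0.0
```

```bash
python3 leaf.py
```

```text
[ 0.5169 -0.2122  0.1171] dock [[  0.8 116.4]] [-0.1  0.2  0.4] 18.725
leaf [(36, 11.6), (40, 11.7), (44, 12.5), (48, 13.4), (52, 14.4), (56, 15.0), (60, 16.0), (64, 17.0), (68, 18.1), (72, 30.7)]
pack rear y [72.4 72.5 73.1] 0.042542845497213544
x [-20.82199611  22.86580557]
```

Catch is up, the pack is flat and centred against it, and the gripper is clear.

```bash
python3 -c "
from bench import r; print(r.close_job())"
```

```text
the job is handed in; nothing more can be done
None
```

The pack is in the dock: the catch has snapped up behind it, by depth measurement it lies flat and centred against the catch (pins pressed in by my estimate, not read directly), and the gripper is clear. The job was handed in at about 19 s with no verdict shown; I did not re-measure the motor, gear or beam.

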